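# Lay out the cheese stack on its display trays

### The arm

A 6-joint arm with a two-finger parallel gripper is mounted at the origin on the work surface. World frame = base frame: x ahead of the robot, y to its left, z up, the work surface at z = 0. Lengths are in m, angles in rad, forces in N, time in s.
With the tool pointing down it reaches from about 0.225 to 0.875 m from the base axis. Payload 3.4 kg.
Tool frame: the origin (TCP) lies at the very end of the fingers, on their centre line; the grasp point (between the pads) lies 19 mm behind it; z points along the fingers, y is the line along which they close (so a half turn about z gives the same grasp; the last joint's range is limited). The gripper opens to 85 mm and grips with 20 to 120 N. Pads are 22 mm wide; open, the fingers measure 114 mm over their backs; the gripper's body (76 mm by 85 mm) begins 54 mm behind the grasp point. The pads swing forward as they close: fully open they stand 13 mm farther back than shut.
Start: joints at [0.982, 0.276, 1.505, -0, 1.361, -0.121], TCP at [0.259, 0.513, 0.231] pointing down, gripper open.
Joint ranges: [-2.89, 2.89], [-0.75, 2.08], [0.22, 2.7], [-1.18, 4.32], [0.11, 2.71], [-2.7, 2.7]. Speed limits (rad/s): [2.57, 2.57, 3.14, 3.14, 3.14, 3.14].

### API

Orientations are given as a unit quaternion [w, x, y, z].
In Python, from rig import readout, vision, manip gives the robot as it stands.
- The arm moves only by the shell command python3 -m handwheel 'ROWS' [FORCE]. ROWS is JSON, a list of rows, each a list of 3 entries, a list of its own where there are three numbers: the shift along the tool's x, y, z in mm, then the turn, a rotation vector about the tool's x, y, z in units of 6 degrees (1.0 is 6 degrees), then the closure, from -1 (fully open) to 1 (shut), so that 0 is half open. A call has 1 to 20 rows; each row shifts and turns the commanded pose from where the row before left it, along the tool's axes as they then stand; what a row does not reach is not made up. A row lasts 1/8 s, in which the tool goes at most 62.5 mm and 10.7 degrees, less where a joint would pass 70% of its speed; a pose out of reach is approached as far as the arm can. A call is refused whole if a number of a shift passes 62.5 or a number of a turn 1, either way. A call with a gripper value outside its range is refused whole. The fingers move at their own pace and stop on an object; FORCE is the grip in N (left out, the last holds). Time passes only in rows, so rows that do not move let the fingers close. It gives the time, the measured TCP pose, the force, the opening and the grip force at its end, in the units of the state.
- readout.get_state(): the state, without advancing time (a new reading comes with each control period).
- vision.get_image(name): name is "scene" or "top" or "wrist"; returns the picture (480x640x3 uint8, blue, green, red); there is no depth.
- vision.camera_params(name): a dict with "intrinsics" (3x3 intrinsics, pixels), "rvec" (rotation vector, rad) and "tvec" (3), from world to camera coordinates, as OpenCV has them; the wrist camera has in their place "hand_eye" (4x4, takes a point from camera to tool coordinates, whose origin is the TCP and whose axes are the flange's). Camera axes: x right, y down, z forward; pixel columns grow to the right and rows downward; lengths in m; the calibration is good to about 2 mm. A picture is of the moment at which its call begins: read the wrist's pose just before it. camera_params takes no time and is no camera call.
- manip.sign_off(): hands the job in; it is judged then, once.
The state is a dict: "clock": time; "qpos": joint angles; "qd": joint speeds; "effort": joint torques, N m; "position": TCP position; "ee_rot": TCP orientation; "contact_force": force on the tool from outside, world axes, zero at the start; "moment": the same for the moment, N m; "width": finger opening in m; "gripper_force": force on a finger pad.
Only numpy, scipy, OpenCV 4.12 (cv2) and the standard library are available. Lean on these libraries where they do the work, as an engineer would, in place of code of your own. Each camera call takes 0.05 s, during which the arm holds its last target. There are 200 camera calls.

### The job

Take the stack of four cheeses apart from the top and lay each cheese flat inside the wooden tray of its own shape: the small round one in the round tray, the square one in the square tray, the half wheel in the half-round tray and the long block in the long tray, none of them riding on a rim. For cleanliness no cheese may touch the tablecloth, and the honey jar must be left standing where it is.

Things in the scene. Friction and masses are not known exactly. Their poses are not given: they have to be found in the camera images.
- button_cheese: Small round goat cheese, a pale upright cylinder 38 mm across and 36 mm tall, on top of the stack (45 g). Loose; origin at the centre of its underside, z up.
- square_cheese: Square pale cheese, 54 x 54 mm, 34 mm tall, second from the top, lying flat under the round one (100 g); sides along its x and y. Loose; origin at the centre of its underside, z up.
- half_wheel: Half a small cheese wheel lying flat, under the square cheese: seen from above a half disc of radius 58 mm, 36 mm tall (200 g). Its straight cut side, 116 mm long, runs along its x at y = -29 mm; the top of its arc is at y = +29 mm. Origin at the middle of this 116 x 58 mm outline, on the underside, z up. Loose; can be gripped across y.
- block: Long block of cheese, 170 mm along its x, 64 mm along its y, 42 mm tall, at the bottom of the stack (460 g), lying on a fixed white cutting board 200 x 110 mm and 18 mm thick. Loose; origin at the centre of its underside, z up.
- round_tray: Smallest wooden tray, round, 62 mm across inside the rim. Fixed. Origin at the centre of its footprint, on the table; its floor is 6 mm above the table, its rim 5 mm wide and 12 mm above the table.
- square_tray: Square wooden tray, 78 x 78 mm inside the rim, sides along its x and y. Fixed. Origin at the centre of its footprint, on the table; its floor is 6 mm above the table, its rim 5 mm wide and 12 mm above the table.
- half_tray: Half-round wooden tray shaped like the half wheel: inside the rim 140 mm along its x and 82 mm along its y, straight side at y = -41 mm, arc (radius 70 mm, centred at y = -29 mm) towards +y. The half wheel fits with its axes along the tray's axes, straight side to straight side. Fixed. Origin at the centre of its footprint, on the table; its floor is 6 mm above the table, its rim 5 mm wide and 12 mm above the table.
- long_tray: Long rectangular wooden tray, 194 mm along its x and 88 mm along its y inside the rim. Fixed. Origin at the centre of its footprint, on the table; its floor is 6 mm above the table, its rim 5 mm wide and 12 mm above the table.
- honey_jar: Amber glass honey jar with a brass-coloured lid, 48 mm across, 70 mm tall, standing loose on the table among the trays (a bystander). Origin at the centre of its underside.
- table: The table with its red and white checked cloth, top at z = 0. Fixed. (Also on it, not to be handled and at most 75 mm tall where they stand among the trays: a small cup of wooden picks and an olive dish. Taller tubs, a scale, a cheese wheel and a crate stand at the far edge and the sides.) Its origin means nothing.
There are look-alikes about, which are no part of the job. What is shaped like the block but green or purple is not meant. Leave any purple look-alike of the half_wheel alone.

How it is judged:
By the outcome, as a careful person would: the job done as asked, in the order asked, and still so for the second after the job is handed in, with the robot touching nothing.
It also fails if it takes over 115 s, if anything falls off the work surface, if the arm or the gripper's body presses on something with over 40 N, if the wrist force passes 120 N, or if a joint passes its speed limit or range.

## Working session

There is one attempt and no reset: what is moved stays moved. The work goes in short steps, Python scripts to look and compute and a shell command to move; the robot and the scene stay as the last step left them, time stands still between calls to the robot, and variables do not carry over. Pictures are saved under pics/ and viewed, at most 14 in all, crops included, and the job is handed in when it is done.

```bash
mkdir -p pics; python3 - <<'E'
from rig import readout, vision
import cv2
s=readout.get_state(); print({k:s[k] for k in ('clock','position','ee_rot','width')})
for n in('top','scene'):
    cv2.imwrite(f'pics/{n}0.png',vision.get_image(n)); print(n,vision.camera_params(n))
print(vision.camera_params('wrist'))
E
```

```text
{'clock': 0.0, 'position': array([0.25896379, 0.51277027, 0.23043345]), 'ee_rot': array([-3.22822358e-04,  2.31763272e-01,  9.72771777e-01, -8.66832835e-04]), 'width': 0.0851050189122243}
top {'intrinsics': array([[441.66597765,   0.        , 329.28028349],
       [  0.        , 441.66597765, 246.65196214],
       [  0.        ,   0.        ,   1.        ]]), 'rvec': array([ 2.17463101, -2.15899463,  0.03967399]), 'tvec': array([0.02938892, 0.44310564, 1.04388654])}
scene {'intrinsics': array([[478.92687013,   0.        , 315.55944523],
       [  0.        , 478.92687013, 243.96021641],
       [  0.        ,   0.        ,   1.        ]]), 'rvec': array([ 1.84571182,  1.83239862, -0.64853201]), 'tvec': array([-0.01605822, -0.27083547,  1.36574643])}
{'intrinsics': array([[343.13794842,   0.        , 319.68835222],
       [  0.        , 343.13794842, 240.15482043],
       [  0.        ,   0.        ,   1.        ]]), 'hand_eye': array([[-8.14258154e-04, -9.63652474e-01, -2.67157719e-01,
         6.75589261e-02],
       [ 9.99998665e-01, -4.06129801e-04, -1.58291919e-03,
        -7.96054319e-06],
       [ 1.41688328e-03, -2.67158651e-01,  9.63651518e-01,
        -1.42356420e-01],
       [ 0.00000000e+00,  0.00000000e+00,  0.00000000e+00,
         1.00000000e+00]])}
```

View pics/top0.png

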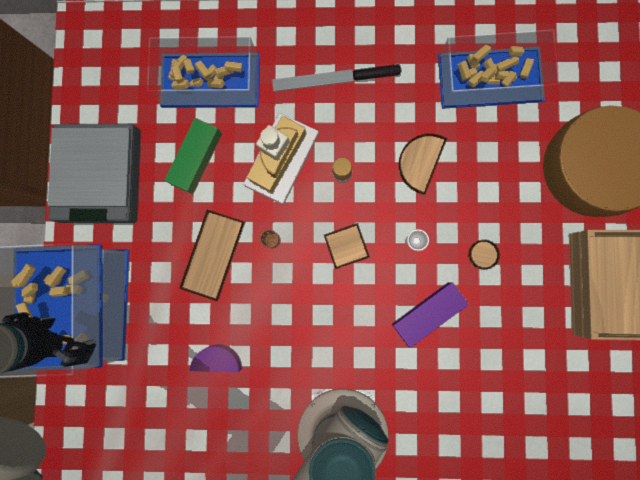

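View pics/scene0.png

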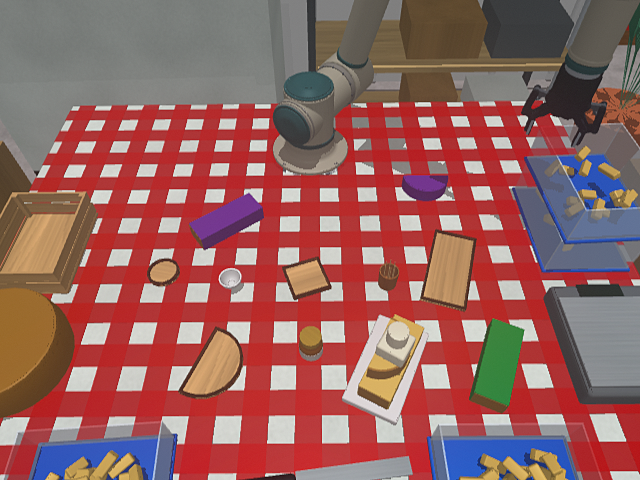

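Top view: stack near (272,150) with the button at (268,138), long tray (212,255), square tray (347,246), half-round tray (422,163), round tray (484,254), jar (342,168), pick cup (270,239), olive dish (417,240). Next I measure the trays by wood mask and get rough positions for the stack.

```bash
cat > h.py <<'E'
import numpy as np, cv2
from scipy.spatial.transform import Rotation as R
from rig import readout, vision
def cam(n,st=None):
    p=vision.camera_params(n); K=p['intrinsics']
    if n=='wrist':
        q=st['ee_rot']; Rt=R.from_quat([q[1],q[2],q[3],q[0]]).as_matrix(); H=p['hand_eye']
        return K, Rt@H[:3,:3], Rt@H[:3,3]+st['position']
    Rm=cv2.Rodrigues(p['rvec'])[0]; return K, Rm.T, -Rm.T@p['tvec']
def ray(c,uv,z):
    K,Rw,o=c; uv=np.atleast_2d(np.asarray(uv,float))
    d=(np.c_[uv,np.ones(len(uv))]@np.linalg.inv(K).T)@Rw.T
    return o+d*((z-o[2])/d[:,2])[:,None]
def proj(c,P):
    K,Rw,o=c; q=(np.atleast_2d(P)-o)@Rw@K.T; return q[:,:2]/q[:,2:]
def comps(mask,amin):
    cs,_=cv2.findContours(mask.astype(np.uint8),cv2.RETR_EXTERNAL,cv2.CHAIN_APPROX_NONE)
    return [k for k in cs if cv2.contourArea(k)>amin]
def desc(P):  # world contour -> area centroid, min rect
    P=(P[:,:2]*1e4).astype(np.float32).reshape(-1,1,2); m=cv2.moments(P); r=cv2.minAreaRect(P)
    b=cv2.boxPoints(r); e=b[1]-b[0]; f=b[2]-b[1]; l=e if np.hypot(*e)>np.hypot(*f) else f
    return dict(cen=np.round([m['m10']/m['m00']/10,m['m01']/m['m00']/10],1),box=np.round(np.array(r[0])/10,1),
      size=np.round(sorted(np.array(r[1])/10),1),ang=round(float(np.degrees(np.arctan2(l[1],l[0]))%180),1))
E
python3 - <<'E'
from h import *
im=cv2.imread('pics/top0.png'); c=cam('top'); hsv=cv2.cvtColor(im,cv2.COLOR_BGR2HSV)
for n,(u,v) in dict(long=(212,255),sq=(347,246),half=(422,163),rnd=(484,254),jar=(342,168),button=(268,135),sqc=(280,150),yellow=(262,178)).items(): print(n,hsv[v,u])
H,S,V=cv2.split(hsv); m=((H>7)&(H<25)&(S>40)&(S<200)&(V>120)).astype(np.uint8)
for k in comps(m,150):
    k=k.reshape(-1,2); mu=k.mean(0)
    if 170<mu[0]<520 and 110<mu[1]<320: print(mu.round(),desc(ray(c,k,.006)))
print('jar lid',ray(c,[342,165],.07),'button',ray(c,[268,136],.166))
cv2.imwrite('pics/c1.png',cv2.hconcat([cv2.resize(im[105:210,220:325],(400,400),interpolation=2),cv2.resize(m[105:305,180:380]*255,(400,400)).reshape(400,400,1).repeat(3,2)]))
E
```

```text
long [ 16 105 175]
sq [ 16 109 183]
half [ 16 106 187]
rnd [ 16 105 185]
jar [ 19 136 172]
button [ 22  32 217]
sqc [ 19  33 109]
yellow [ 20 113 216]
[484. 254.] {'cen': array([ 428.2, -336.9]), 'box': array([ 428.3, -337.6]), 'size': array([56.7, 57.8]), 'ang': 179.2}
[346. 246.] {'cen': array([446.3,  -7.6]), 'box': array([446.3,  -7.6]), 'size': array([78.7, 79.4]), 'ang': 109.6}
[212. 255.] {'cen': array([422.7, 319.9]), 'box': array([423., 320.]), 'size': array([ 86.3, 193.9]), 'ang': 162.1}
[342. 166.] {'cen': array([641.6,   4.3]), 'box': array([641.2,   3.4]), 'size': array([42.4, 44.3]), 'ang': 90.0}
[421. 160.] {'cen': array([ 656.6, -187.2]), 'box': array([ 658.8, -182. ]), 'size': array([ 81.8, 138.9]), 'ang': 158.5}
[279. 153.] {'cen': array([670.8, 172.7]), 'box': array([678. , 169.4]), 'size': array([ 70.5, 180.7]), 'ang': 151.2}
jar lid [[0.62820054 0.00286432 0.07      ]] button [[0.66547861 0.15859398 0.166     ]]
```

View pics/c1.png

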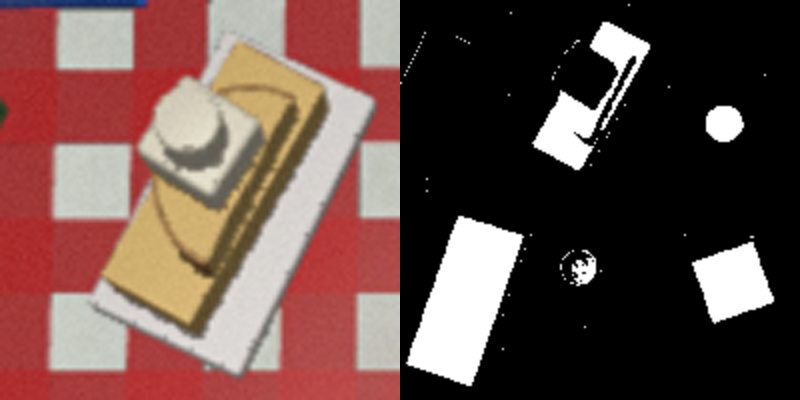

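Trays: round (428,-337), square (446,-8) at 19.6°, long (423,320) at 162°, half (659,-182) with its arc side pointing along (+x,+y). The stack lies at about 152°, which already matches the tool. I move over the stack for a wrist view.

```bash
python3 -m handwheel '[[[-51,-12.5,-10],[0,0,0],-1],[[-51,-12.5,-10],[0,0,0],-1],[[-51,-12.5,-10],[0,0,0],-1],[[-51,-12.5,-10],[0,0,0],-1],[[-51,-12.5,-10],[0,0,0],-1],[[-51,-12.5,-10],[0,0,0],-1],[[-51,-12.5,-10],[0,0,0],-1],[[-51,-12.5,-10],[0,0,0],-1],[[-51,-12.5,-10],[0,0,0],-1],[[-51,-12.5,-10],[0,0,0],-1],[[0,0,0],[0,0,0],-1],[[0,0,0],[0,0,0],-1]]' 40
python3 - <<'E'
from h import *
s=readout.get_state(); im=vision.get_image('wrist'); cv2.imwrite('pics/w1.png',im); np.save('w1.npy',{k:s[k] for k in('position','ee_rot')},allow_pickle=True)
E
```

```text
clock: 1.6
position: [0.6576, 0.1719, 0.3304]
ee_rot: [-0.001, 0.232, 0.973, 0.0]
contact_force: [-0.3, -0.2, -0.4]
width: 0.085
gripper_force: 0.0
```

View pics/w1.png

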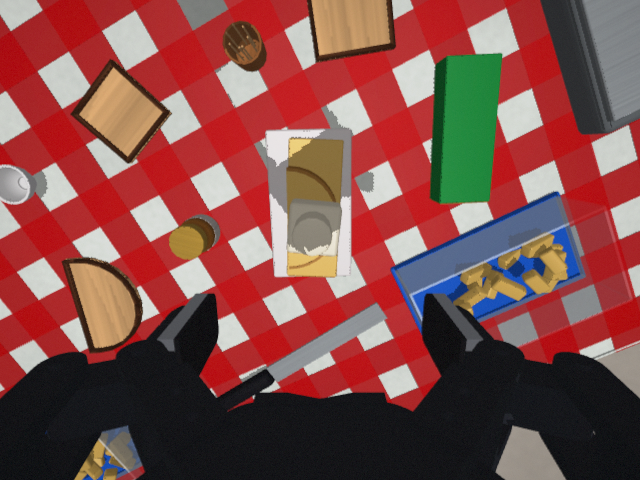

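Wrist view: the button top is at about (312,230) and the square at about (314,232), both in the gripper's shadow. The half wheel's arc faces right, with its cut side at x≈288. I enlarge a crop to measure.

```bash
python3 - <<'E'
from h import *
im=cv2.imread('pics/w1.png')[120:290,250:370]
g=cv2.resize(im,None,fx=3.5,fy=3.5,interpolation=cv2.INTER_CUBIC)
g=np.clip(255*(g/255.)**.6,0,255).astype(np.uint8)
t=cv2.resize(cv2.imread('pics/top0.png')[115:185,240:310],(370,370),interpolation=cv2.INTER_CUBIC)
o=np.zeros((595,800,3),np.uint8); o[:g.shape[0],:g.shape[1]]=g; o[:370,425:795]=t; cv2.imwrite('pics/c2.png',o)
E
```

```text
(no output)
```

View pics/c2.png

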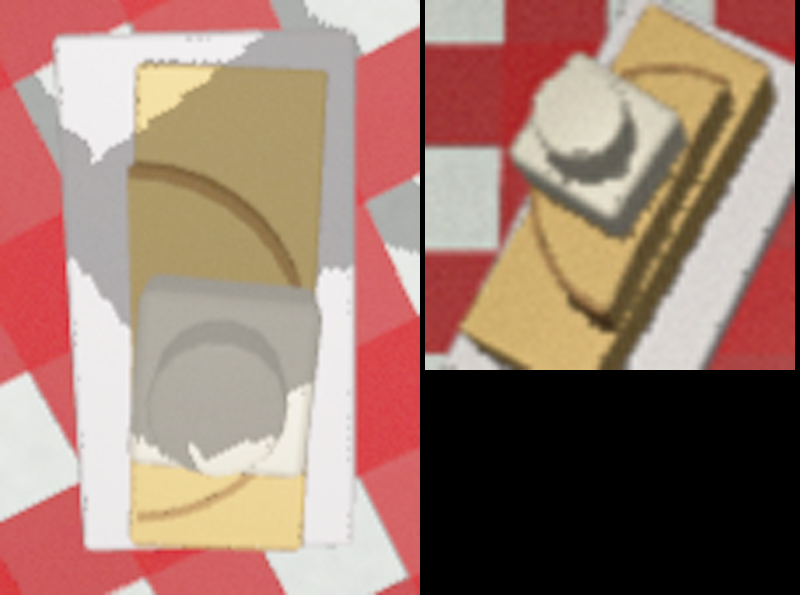

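```bash
python3 - <<'E'
from h import *
s=np.load('w1.npy',allow_pickle=True).item(); w=cam('wrist',s); t=cam('top')
W=lambda p:np.array(p)/3.5+[250,120]; T=lambda p:(np.array(p)-[425,0])/5.286+[240,115]
print('button w',ray(w,W([217.5,405]),.166),'t',ray(t,T([585,116]),.166))
for nm,c,P in(('w',w,W([(137,293),(320,307),(303,475),(131,462)])),('t',t,T([(512,150),(612,215),(683,125),(583,55)]))):
    print('sq',nm,desc(ray(c,P,.130)))
def seg(P): d=P[0]-P[1]; return P.mean(0).round(4),np.hypot(*d[:2]),np.degrees(np.arctan2(d[1],d[0]))%180
print('half w',seg(ray(w,W([(128,175),(133,520)]),.096)),'t',seg(ray(t,T([(735,95),(612,325)]),.096)))
print('block w',desc(ray(w,W([(137,65),(327,72),(300,550),(131,543)]),.06)))
print('board w',desc(ray(w,W([(54,37),(355,30),(352,543),(86,550)]),.018)))
E
```

```text
button w [[0.66560714 0.15930879 0.166     ]] t [[0.6634263  0.15374011 0.166     ]]
sq w {'cen': array([669. , 158.4]), 'box': array([669.1, 158.2]), 'size': array([51.1, 52.9]), 'ang': 58.7}
sq t {'cen': array([666.9, 154.8]), 'box': array([666.1, 154.7]), 'size': array([49.5, 52.1]), 'ang': 54.7}
half w (array([0.6536, 0.1323, 0.096 ]), np.float64(0.11285028129252593), np.float64(152.51410829831357)) t (array([0.6453, 0.1271, 0.096 ]), np.float64(0.1125576184885892), np.float64(152.86875773240294))
block w {'cen': array([662.8, 160.3]), 'box': array([662.8, 160.1]), 'size': array([ 62.7, 168.8]), 'ang': 150.8}
board w {'cen': array([662. , 154.9]), 'box': array([662.4, 155.1]), 'size': array([108.7, 198.1]), 'ang': 154.5}
```

```bash
python3 -m handwheel '[[[-13.4,-8.9,40],[0,0,0],-1],[[0,0,45],[0,0,0],-1],[[0,0,45],[0,0,0],-1],[[0,0,40],[0,0,0],-1],[[0,0,15],[0,0,0],-1],[[0,0,8.4],[0,0,0],-1],[[0,0,0],[0,0,0],-1]]'
python3 -m handwheel '[[[0,0,0],[0,0,0],1],[[0,0,0],[0,0,0],1],[[0,0,0],[0,0,0],1],[[0,0,0],[0,0,0],1],[[0,0,0],[0,0,0],1],[[0,0,0],[0,0,0],1],[[0,0,0],[0,0,0],1]]' 35
```

```text
clock: 2.52
position: [0.6665, 0.1582, 0.1389]
ee_rot: [0.001, 0.231, 0.973, 0.0]
contact_force: [0.1, -0.7, 0.4]
width: 0.0854
gripper_force: 0.0
clock: 3.4
position: [0.6667, 0.1577, 0.139]
ee_rot: [0.001, 0.232, 0.973, 0.0]
contact_force: [-0.8, 0.2, 6.3]
width: 0.0369
gripper_force: 35.3
```

```bash
python3 -m handwheel '[[[0,0,-8],[0,0,0],1],[[0,0,-25],[0,0,0],1],[[0,0,-40],[0,0,0],1],[[0,0,-27],[0,0,0],1],[[-1,-45,0],[0,0,0],1],[[-1,-50,0],[0,0,0],1],[[-1,-50,0],[0,0,0],1],[[-1,-50,0],[0,0,0],1],[[-1,-50,0],[0,0,0],1],[[-1,-50,0],[0,0,0],1],[[-1,-50,0],[0,0,0],1],[[-1,-50,0],[0,0,0],1],[[-1,-50,0],[0,0,0],1],[[-1,-50,0],[0,0,0],1],[[-1,-40,0],[0,0,0],1],[[0,-14,0],[0,0,0],1],[[0,0,0],[0,0,0],1],[[0,0,0],[0,0,0],1]]'
cat > to.py <<'E'
# usage: to.py x y z [yaw of tool x, deg]: prints remaining shift in tool axes (mm) and turn units
import sys; from h import *
s=readout.get_state(); q=s['ee_rot']; r=R.from_quat([q[1],q[2],q[3],q[0]]); X=r.as_matrix()
print(s['clock'],s['position'].round(4),'w',round(s['width'],4),'F',round(s['gripper_force'],1),'q6',s['qpos'][5].round(2))
a=list(map(float,sys.argv[1:])); print('shift',(1e3*X.T@(np.array(a[:3])-s['position'])).round(1),'yaw',np.degrees(np.arctan2(X[1,0],X[0,0])).round(2))
if len(a)>3:
    c,d=np.cos(np.radians(a[3])),np.sin(np.radians(a[3])); D=np.array([[c,d,0],[d,-c,0],[0,0,-1]])
    print('turn',(np.degrees(R.from_matrix(X.T@D).as_rotvec())/6).round(2))
E
python3 to.py .428 -.337 .030
python3 - <<'E'
from h import *
cv2.imwrite('pics/t2.png',vision.get_image('top'))
s=readout.get_state(); a=vision.get_image('wrist'); cv2.imwrite('pics/w2.png',a)
E
```

```text
clock: 5.65
position: [0.4288, -0.3359, 0.2378]
ee_rot: [-0.0, 0.231, 0.973, 0.001]
contact_force: [-0.6, -0.3, -0.6]
width: 0.0369
gripper_force: 35.2
5.65 [ 0.4288 -0.3359  0.2378] w 0.0369 F 35.2 q6 -1.9
shift [ 2.000e-01 -1.600e+00  2.078e+02] yaw 153.25
```

View pics/w2.png

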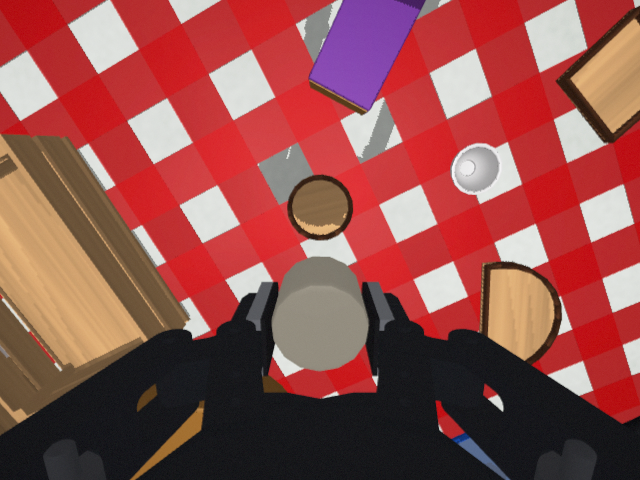

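Wrist view: the button is held with its top centred at (320,327), and the round tray's rim is centred at (320,207). I check both in world coordinates.

```bash
python3 - <<'E'
from h import *
s=readout.get_state(); w=cam('wrist',s)
print('tray',ray(w,[320,207],.012),'button',ray(w,[320,327],.265), 'half strt ends',ray(w,[[487,264],[487,355]],.012))
E
```

```text
tray [[ 0.42640216 -0.33476356  0.012     ]] button [[ 0.4272635  -0.33524551  0.265     ]] half strt ends [[ 0.57011811 -0.1948934   0.012     ]
 [ 0.6825427  -0.2343429   0.012     ]]
```

```bash
python3 -m handwheel '[[[0,0,40],[0,0,0],1],[[0,0,50],[0,0,0],1],[[0,0,50],[0,0,0],1],[[0,0,40],[0,0,0],1],[[0,0,20],[0,0,0],1],[[0,0,12],[0,0,0],1],[[0,0,6],[0,0,0],1],[[0,0,3],[0,0,0],1],[[0,0,0],[0,0,0],1],[[0,0,0],[0,0,0],1]]'
```

```text
clock: 7.0
position: [0.4287, -0.3376, 0.0175]
ee_rot: [0.001, 0.232, 0.973, -0.0]
contact_force: [-0.1, 0.1, -0.7]
width: 0.0369
gripper_force: 35.2
```

```bash
python3 -m handwheel '[[[0,0,1.5],[0,0,0],1],[[0,0,0.5],[0,0,0],1],[[0,0,0],[0,0,0],1]]'; python3 -m handwheel '[[[0,0,0],[0,0,0],0.3],[[0,0,0],[0,0,0],-0.2],[[0,0,0],[0,0,0],-0.3],[[0,0,-5],[0,0,0],-0.3],[[0,0,-20],[0,0,0],-0.5],[[0,0,-50],[0,0,0],-1],[[0,0,-50],[0,0,0],-1],[[0,0,-50],[0,0,0],-1],[[0,0,-40],[0,0,0],-1],[[0,0,-20],[0,0,0],-1],[[0,0,0],[0,0,0],-1]]'
python3 - <<'E'
from h import *
s=readout.get_state(); cv2.imwrite('pics/w3.png',vision.get_image('wrist')); np.save('w3.npy',{k:s[k] for k in('position','ee_rot')},allow_pickle=True)
cv2.imwrite('pics/t3.png',vision.get_image('top'))
a=cv2.imread('pics/w3.png')[120:480,200:640]; b=cv2.imread('pics/t3.png')[100:300,220:310]
cv2.imwrite('pics/c3.png',cv2.hconcat([a,cv2.resize(b,(270,360))])); print(s['position'])
E
python3 to.py .669 .158 .2
```

```text
clock: 7.38
position: [0.4284, -0.3373, 0.015]
ee_rot: [0.0, 0.232, 0.973, -0.0]
contact_force: [0.0, -0.1, 0.7]
width: 0.0372
gripper_force: 35.4
clock: 8.75
position: [0.429, -0.3379, 0.2519]
ee_rot: [0.002, 0.232, 0.973, -0.001]
contact_force: [-0.1, 0.7, -0.6]
width: 0.0852
gripper_force: 0.0
[ 0.42901896 -0.33786852  0.25189444]
8.85 [ 0.428  -0.3368  0.2492] w 0.0854 F 0.0 q6 -1.9
shift [  7.9 550.3  49.5] yaw 153.2
```

View pics/c3.png

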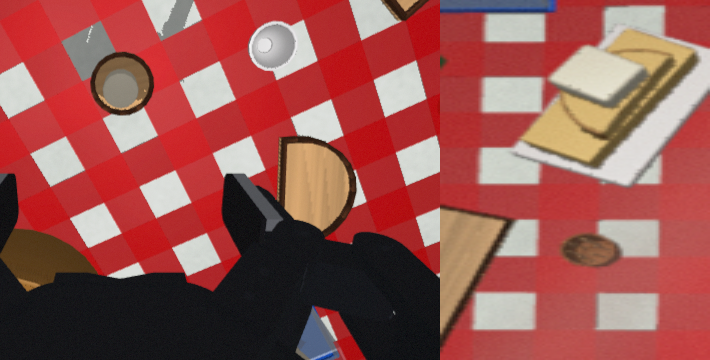

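The button stands flat in the round tray and the rest of the stack looks undisturbed. I go back over the stack and re-measure the square.

```bash
python3 -m handwheel '[[[-1,50,-5],[0,0,0],-1],[[-1,50,-5],[0,0,0],-1],[[-1,50,-5],[0,0,0],-1],[[-1,50,-5],[0,0,0],-1],[[-1,50,-5],[0,0,0],-1],[[-1,50,-5],[0,0,0],-1],[[-1,50,-5],[0,0,0],-1],[[-1,50,-5],[0,0,0],-1],[[-1,50,-5],[0,0,0],-1],[[-1,50,0],[0,0,0],-1],[[-1,46,0],[0,0,0],-1],[[0,0,0],[0,0,0],-1],[[0,0,0],[0,0,0],-1]]'
python3 - <<'E'
from h import *
s=readout.get_state(); im=vision.get_image('wrist'); cv2.imwrite('pics/w4.png',im); np.save('w4.npy',{k:s[k] for k in('position','ee_rot')},allow_pickle=True)
u=proj(cam('wrist',s),[.669,.158,.13])[0]; print(s['position'],u)
x,y=(u-[50,60]).astype(int); print(x,y)
g=cv2.resize(im[y:y+120,x:x+110],None,fx=5,fy=5,interpolation=cv2.INTER_CUBIC); cv2.imwrite('pics/c4.png',np.clip(255*(g/255.)**.6,0,255).astype(np.uint8))
E
```

```text
clock: 10.48
position: [0.6837, 0.1446, 0.293]
ee_rot: [-0.002, 0.232, 0.973, -0.001]
contact_force: [-0.1, 0.7, 0.8]
width: 0.0852
gripper_force: 0.0
[0.68366183 0.14464845 0.29301022] [326.63706618 201.64275148]
276 141
```

View pics/c4.png

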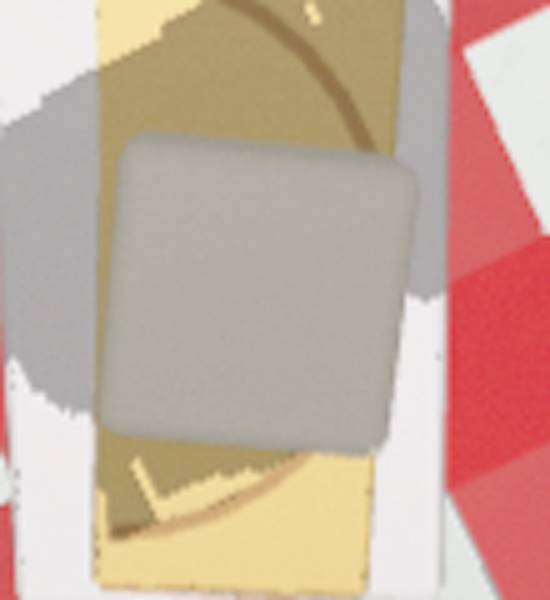

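```bash
python3 - <<'E'
from h import *
s=np.load('w4.npy',allow_pickle=True).item(); w=cam('wrist',s)
P=ray(w,np.array([(120,133),(418,158),(385,455),(100,430)])/5+[276,141],.13); print(P.round(4)); print(desc(P))
d=P-np.roll(P,-1,0); print(np.degrees(np.arctan2(d[:,1],d[:,0]))%90)
E
python3 to.py .669 .157 .105 149
```

```text
[[0.6318 0.1506 0.13  ]
 [0.6591 0.1952 0.13  ]
 [0.705  0.1671 0.13  ]
 [0.6772 0.1226 0.13  ]]
{'cen': array([668.3, 158.9]), 'box': array([668.3, 158.8]), 'size': array([52.4, 53.8]), 'ang': 148.5}
[58.4721869  58.46931226 58.06715909 58.36704107]
10.525 [0.6836 0.1441 0.2937] w 0.0851 F 0.0 q6 -0.99
shift [ 18.5   5.3 188.7] yaw 153.16
turn [-0.02 -0.02  0.69]
```

```bash
python3 -m handwheel '[[[19.9,6.6,30],[0,0,0],-1],[[0,0,40],[0,0,0.8],-1],[[0,0,50],[0,0,0],-1],[[0,0,40],[0,0,0],-1],[[0,0,20],[0,0,0],-1],[[0,0,8.5],[0,0,0],-1],[[0,0,0],[0,0,0],-1],[[0,0,0],[0,0,0],-1]]'
python3 to.py .6683 .1588 .105 148.4
```

```text
clock: 11.52
position: [0.6704, 0.1597, 0.108]
ee_rot: [0.001, 0.273, 0.962, 0.001]
contact_force: [0.0, 0.6, -0.6]
width: 0.0857
gripper_force: 0.0
11.525 [0.6704 0.1597 0.108 ] w 0.0857 F 0.0 q6 -0.89
shift [ 1.4 -1.9  2.9] yaw 148.37
turn [ 0.02  0.02 -0.  ]
```

```bash
python3 -m handwheel '[[[0.8,-1.2,2],[0,0,0],-1],[[0,0,0],[0,0,0],0],[[0,0,0],[0,0,0],1],[[0,0,0],[0,0,0],1],[[0,0,0],[0,0,0],1],[[0,0,0],[0,0,0],1],[[0,0,0],[0,0,0],1]]' 45
python3 -m handwheel '[[[0,0,-8],[0,0,0],1],[[0,0,-25],[0,0,0],1],[[0,0,-40],[0,0,0],1],[[0,0,-40],[0,0,0],1],[[0,0,0],[0,0,0],1]]'
python3 to.py .446 -.0076 .22 199.6; python3 to.py .446 -.0076 .22 109.6
```

```text
clock: 12.4
position: [0.6686, 0.1595, 0.1049]
ee_rot: [0.0, 0.272, 0.962, 0.0]
contact_force: [0.9, -0.7, 4.7]
width: 0.0534
gripper_force: 49.1
clock: 13.02
position: [0.6701, 0.1596, 0.2211]
ee_rot: [0.003, 0.272, 0.962, 0.001]
contact_force: [0.3, 0.5, -1.6]
width: 0.0528
gripper_force: 48.6
13.025 [0.6701 0.1596 0.2211] w 0.0528 F 48.6 q6 -0.89
shift [ 103.2 -259.8   -0.6] yaw 148.4
turn [ 0.02  0.07 -8.53]
13.025 [0.6701 0.1596 0.2211] w 0.0528 F 48.6 q6 -0.89
shift [ 103.2 -259.8   -0.6] yaw 148.4
turn [0.06 0.04 6.47]
```

```bash
python3 -m handwheel '[[[17.2,-43.3,0],[0,0,0],1],[[17.2,-43.3,0],[0,0,0],1],[[17.2,-43.3,0],[0,0,0],1],[[17.2,-43.3,0],[0,0,0],1],[[17.2,-43.3,0],[0,0,0],1],[[17.2,-43.3,0],[0,0,0],1],[[0,0,0],[0,0,0.93],1],[[0,0,0],[0,0,0.93],1],[[0,0,0],[0,0,0.93],1],[[0,0,0],[0,0,0.93],1],[[0,0,0],[0,0,0.93],1],[[0,0,0],[0,0,0.93],1],[[0,0,0],[0,0,0.9],1],[[0,0,0],[0,0,0],1],[[0,0,0],[0,0,0],1]]'
python3 - <<'E'
from h import *
s=readout.get_state(); cv2.imwrite('pics/w5.png',vision.get_image('wrist')); np.save('w5.npy',{k:s[k] for k in('position','ee_rot')},allow_pickle=True)
E
python3 to.py .446 -.0076 .015 109.6
```

```text
clock: 14.9
position: [0.4436, -0.0077, 0.2166]
ee_rot: [-0.001, 0.576, 0.817, -0.0]
contact_force: [0.2, 0.5, -1.5]
width: 0.0533
gripper_force: 48.5
14.95 [ 0.4438 -0.0077  0.2168] w 0.0531 F 48.5 q6 -0.52
shift [ -0.8   2.3 201.8] yaw 109.58
turn [-0.01 -0.01 -0.  ]
```

View pics/w5.png

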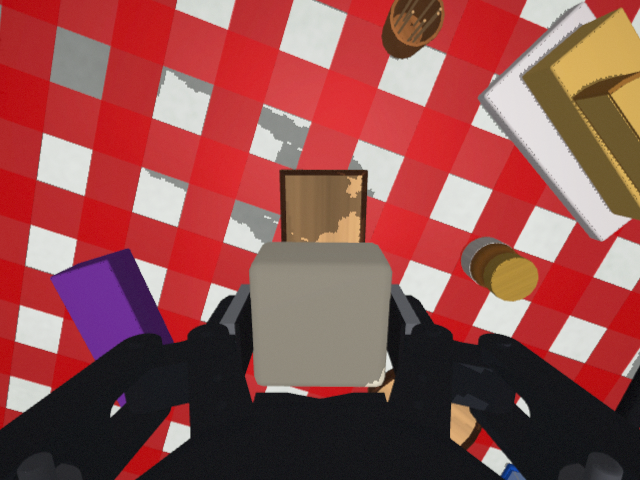

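Wrist view: the held square is aligned with the tray. The tray's outer far corners are at (281,171) and (367,171), and the cheese top spans x 250–391. I check the offset.

```bash
python3 - <<'E'
from h import *
s=np.load('w5.npy',allow_pickle=True).item(); w=cam('wrist',s)
P=ray(w,[(281,171),(367,171)],.012); d=P[0]-P[1]; n=np.hypot(*d[:2]); print('width',n,'ang',np.degrees(np.arctan2(d[1],d[0])))
th=np.radians(109.6); print('centre',P.mean(0)[:2]-.044*np.array([np.cos(th),np.sin(th)]))
z=s['position'][2]-.009+.034
Q=ray(w,[(250,266),(391,266),(255,385),(385,385)],z); print('cheese',Q.mean(0))
E
```

```text
width 0.08546303580349579 ang -160.44592353827946
centre [ 0.44756868 -0.00781628]
cheese [ 0.44365765 -0.00796177  0.24156307]
```

```bash
python3 -m handwheel '[[[-1,2.8,40],[0,0,0],1],[[0,0,50],[0,0,0],1],[[0,0,50],[0,0,0],1],[[0,0,30],[0,0,0],1],[[0,0,15],[0,0,0],1],[[0,0,8],[0,0,0],1],[[0,0,5],[0,0,0],1],[[0,0,0],[0,0,0],1],[[0,0,0],[0,0,0],1]]'; python3 to.py .447 -.0077 .015
```

```text
clock: 16.08
position: [0.4478, -0.0079, 0.02]
ee_rot: [0.001, 0.577, 0.817, 0.0]
contact_force: [-0.3, -0.5, -1.3]
width: 0.0527
gripper_force: 48.5
16.075 [ 0.4478 -0.0079  0.02  ] w 0.0527 F 48.5 q6 -0.51
shift [ 0.4 -0.7  5. ] yaw 109.52
```

```bash
python3 -m handwheel '[[[0,0,2.5],[0,0,0],1],[[0,0,1.2],[0,0,0],1],[[0,0,0.8],[0,0,0],1],[[0,0,0],[0,0,0],1]]'; python3 -m handwheel '[[[0,0,0],[0,0,0],0.1],[[0,0,0],[0,0,0],-0.5],[[0,0,0],[0,0,0],-0.5],[[0,0,-5],[0,0,0],-0.5],[[0,0,-20],[0,0,0],-0.7],[[0,0,-50],[0,0,0],-1],[[0,0,-50],[0,0,0],-1],[[0,0,-50],[0,0,0],-1],[[0,0,-40],[0,0,0],-1],[[0,0,-30],[0,0,0],-1],[[0,0,0],[0,0,0],-1]]'
python3 to.py .667 .158 .3 152.5
```

```text
clock: 16.58
position: [0.4472, -0.0078, 0.0149]
ee_rot: [0.0, 0.577, 0.817, 0.0]
contact_force: [-0.8, 0.8, -1.3]
width: 0.053
gripper_force: 48.6
clock: 17.95
position: [0.4486, -0.008, 0.2625]
ee_rot: [0.003, 0.577, 0.817, 0.001]
contact_force: [-0.2, 0.8, -0.4]
width: 0.0856
gripper_force: 0.0
17.95 [ 0.4486 -0.008   0.2625] w 0.0856 F 0.0 q6 -0.51
shift [ 83.4 261.6 -36.3] yaw 109.52
turn [ 0.04  0.05 -7.16]
```

Now back over the stack, with a turn to line up with the half wheel.

```bash
python3 -m handwheel '[[[14,43.5,-6],[0,0,0],-1],[[14,43.5,-6],[0,0,0],-1],[[14,43.5,-6],[0,0,0],-1],[[14,43.5,-6],[0,0,0],-1],[[14,43.5,-6],[0,0,0],-1],[[14,43.5,-6],[0,0,0],-1],[[0,0,0],[0,0,-0.9],-1],[[0,0,0],[0,0,-0.9],-1],[[0,0,0],[0,0,-0.9],-1],[[0,0,0],[0,0,-0.9],-1],[[0,0,0],[0,0,-0.9],-1],[[0,0,0],[0,0,-0.9],-1],[[0,0,0],[0,0,-0.9],-1],[[0,0,0],[0,0,-0.86],-1],[[0,0,0],[0,0,0],-1],[[0,0,0],[0,0,0],-1]]'
python3 to.py .667 .158 .067 152.5
python3 - <<'E'
from h import *
s=readout.get_state(); im=vision.get_image('wrist'); cv2.imwrite('pics/w6.png',im); np.save('w6.npy',{k:s[k] for k in('position','ee_rot')},allow_pickle=True)
t=vision.get_image('top'); cv2.imwrite('pics/t6.png',t)
u=proj(cam('wrist',s),[.667,.158,.096])[0]; x,y=(u-[55,65]).astype(int); print(x,y)
g=cv2.resize(im[y:y+130,x:x+110],None,fx=4.5,fy=4.5,interpolation=cv2.INTER_CUBIC); g=np.clip(255*(g/255.)**.6,0,255).astype(np.uint8)
o=np.zeros((585,795,3),np.uint8); o[:,:495]=g; o[:300,495:]=cv2.resize(t[205:290,305:390],(300,300),interpolation=2); cv2.imwrite('pics/c6.png',o)
E
```

```text
clock: 19.95
position: [0.6649, 0.1585, 0.2949]
ee_rot: [-0.001, 0.238, 0.971, -0.0]
contact_force: [0.9, -0.4, 0.5]
width: 0.0855
gripper_force: 0.0
19.95 [0.6649 0.1585 0.2949] w 0.0855 F 0.0 q6 -0.96
shift [ -2.4   0.8 227.9] yaw 152.4
turn [-0.01 -0.01 -0.02]
265 151
```

View pics/c6.png

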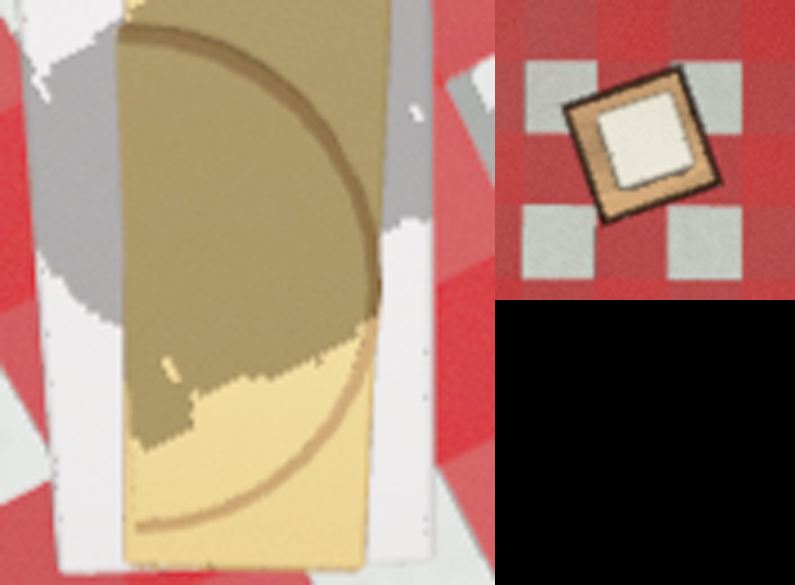

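The square lies flat in its tray. Half wheel: its cut edge runs from crop (119,40) to (134,530), and the arc's apex is near (380,285).

```bash
python3 - <<'E'
from h import *
s=np.load('w6.npy',allow_pickle=True).item(); w=cam('wrist',s)
C=lambda p:np.array(p)/4.5+[265,151]
for a in (25,45):
    P=ray(w,C([(118,a),(134,531),(380,285)]),.096)[:,:2]; d=P[0]-P[1]; n=np.hypot(*d); d/=n; nv=np.array([d[1],-d[0]])
    print(n,np.degrees(np.arctan2(d[1],d[0])),'mid',P[:2].mean(0),'org',P[:2].mean(0)+.029*nv,'apex dist',(P[2]-P[1])@nv,(P[2]-P[1])@d)
P=ray(w,C([(390,5),(363,570),(125,563)]),.06); print('block',P.round(4))
E
```

```text
0.11549299889769728 152.95851460881997 mid [0.65261534 0.13369441] org [0.66579977 0.15952406] apex dist 0.05700969991747057 0.058130841713943546
0.1113020369623539 153.0287275125499 mid [0.65445077 0.13268097] org [0.66760354 0.15852676] apex dist 0.05708089332103268 0.05806093575481272
block [[0.6266 0.2161 0.06  ]
 [0.7517 0.1466 0.06  ]
 [0.7212 0.0924 0.06  ]]
```

```bash
python3 -m handwheel '[[[-0.4,1.3,40],[0,0,-0.1],-1],[[0,0,50],[0,0,0],-1],[[0,0,50],[0,0,0],-1],[[0,0,50],[0,0,0],-1],[[0,0,20],[0,0,0],-1],[[0,0,10],[0,0,0],-1],[[0,0,4],[0,0,0],-1],[[0,0,0],[0,0,0],-1],[[0,0,0],[0,0,0],-1]]'
python3 to.py .6658 .1595 .0685 153
```

```text
clock: 21.18
position: [0.6669, 0.1596, 0.0732]
ee_rot: [0.001, 0.233, 0.973, 0.0]
contact_force: [0.3, 0.8, 0.5]
width: 0.0854
gripper_force: 0.0
21.175 [0.6669 0.1596 0.0732] w 0.0854 F 0.0 q6 -0.97
shift [ 0.9 -0.6  4.7] yaw 153.08
turn [0.01 0.02 0.01]
```

```bash
python3 -m handwheel '[[[0.4,0,4],[0,0,0],-1],[[0,0,0],[0,0,0],-0.3],[[0,0,0],[0,0,0],1],[[0,0,0],[0,0,0],1],[[0,0,0],[0,0,0],1],[[0,0,0],[0,0,0],1],[[0,0,0],[0,0,0],1]]' 60
python3 -m handwheel '[[[0,0,-8],[0,0,0],1],[[0,0,-20],[0,0,0],1],[[0,0,-40],[0,0,0],1],[[0,0,-40],[0,0,0],1],[[0,0,-25],[0,0,0],1],[[0,0,0],[0,0,0],1]]'
python3 to.py .6588 -.182 .21 158.5
```

```text
clock: 22.05
position: [0.666, 0.1597, 0.0683]
ee_rot: [0.0, 0.233, 0.973, 0.0]
contact_force: [-0.7, -0.5, 4.0]
width: 0.0566
gripper_force: 64.6
clock: 22.8
position: [0.6668, 0.16, 0.2029]
ee_rot: [0.002, 0.233, 0.973, 0.001]
contact_force: [0.5, 0.1, -2.9]
width: 0.0563
gripper_force: 64.4
22.8 [0.6668 0.16   0.2029] w 0.0563 F 64.4 q6 -0.97
shift [-147.7 -308.6   -7.4] yaw 153.08
turn [ 0.02  0.03 -0.9 ]
```

```bash
python3 -m handwheel '[[[-21.1,-44.1,-1],[0,0,0],1],[[-21.1,-44.1,-1],[0,0,0],1],[[-21.1,-44.1,-1],[0,0,0],1],[[-21.1,-44.1,-1],[0,0,0],1],[[-21.1,-44.1,-1],[0,0,0],1],[[-21.1,-44.1,-1],[0,0,0],1],[[-21.1,-44.1,-1],[0,0,0],1],[[0,0,0],[0,0,-0.9],1],[[0,0,0],[0,0,0],1],[[0,0,0],[0,0,0],1]]'
python3 to.py .6588 -.182 .016 158.5
python3 - <<'E'
from h import *
s=readout.get_state(); im=vision.get_image('wrist'); cv2.imwrite('pics/w7.png',im); np.save('w7.npy',{k:s[k] for k in('position','ee_rot')},allow_pickle=True)
cv2.imwrite('pics/t7.png',vision.get_image('top'))
c=cam('top'); im=cv2.imread('pics/top0.png'); H,S,V=cv2.split(cv2.cvtColor(im,cv2.COLOR_BGR2HSV))
# straight edge of half tray, from the first top picture: floor mask contour and dark rim
m=((H>7)&(H<25)&(S>40)&(S<200)&(V>120)).astype(np.uint8)
k=[k.reshape(-1,2) for k in comps(m,150) if 395<k.mean(0)[0][0]<450 and 130<k.mean(0)[0][1]<200][0]
P=ray(c,k,.006)[:,:2]; b=desc(P); th=np.radians(158.5); n=np.array([np.sin(th),-np.cos(th)])
e=P[(P@n)<(P@n).min()+.003]; v=cv2.fitLine(e.astype(np.float32),cv2.DIST_L2,0,0,0).ravel(); print(b,'edge angle',np.degrees(np.arctan2(v[1],v[0]))%180,len(e))
E
```

```text
clock: 24.05
position: [0.6571, -0.1816, 0.2065]
ee_rot: [-0.001, 0.187, 0.982, 0.0]
contact_force: [-0.0, 0.2, -1.8]
width: 0.0567
gripper_force: 64.7
24.05 [ 0.6571 -0.1816  0.2065] w 0.0567 F 64.7 q6 -1.57
shift [-2.200e+00  1.000e-01  1.905e+02] yaw 158.44
turn [ 0.   -0.02 -0.01]
{'cen': array([ 656.6, -187.2]), 'box': array([ 658.8, -182. ]), 'size': array([ 81.8, 138.9]), 'ang': 158.5} edge angle 158.6627 51
```

View pics/w7.png

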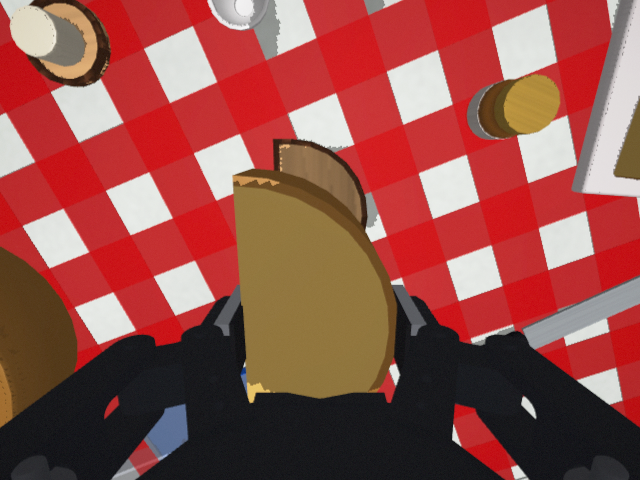

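Wrist view: the half wheel is held with its cut edge running from (234,178) to about (247,385). The tray's outer corner is at (274,139). I compare the two.

```bash
python3 - <<'E'
from h import *
s=np.load('w7.npy',allow_pickle=True).item(); w=cam('wrist',s); th=np.radians(158.6)
tx=np.array([np.cos(th),np.sin(th)]); ty=np.array([np.sin(th),-np.cos(th)])
c=ray(w,[274,139],.012)[0,:2]; print('tray centre',c-.075*tx+.046*ty)
zt=s['position'][2]-.008+.036
P=ray(w,[(234,178),(246.5,385)],zt)[:,:2]; d=P[0]-P[1]; print('cheese edge ang',np.degrees(np.arctan2(d[1],d[0])),'org by corner',P[0]-.058*tx+.029*ty)
E
```

```text
tray centre [ 0.6593388  -0.17950459]
cheese edge ang 158.11368675397466 org by corner [ 0.65822522 -0.18119985]
```

```bash
python3 -m handwheel '[[[-1,1,40],[0,0,0],1],[[0,0,50],[0,0,0],1],[[0,0,50],[0,0,0],1],[[0,0,25],[0,0,0],1],[[0,0,12],[0,0,0],1],[[0,0,7],[0,0,0],1],[[0,0,3],[0,0,0],1],[[0,0,0],[0,0,0],1],[[0,0,0],[0,0,0],1]]'; python3 to.py .659 -.181 .0145
```

```text
clock: 25.28
position: [0.6595, -0.1821, 0.0219]
ee_rot: [0.001, 0.187, 0.982, -0.0]
contact_force: [0.1, 0.8, -2.7]
width: 0.0566
gripper_force: 64.7
25.275 [ 0.6595 -0.1821  0.0219] w 0.0566 F 64.7 q6 -1.57
shift [0.9 0.8 7.4] yaw 158.47
```

```bash
python3 -m handwheel '[[[0,0.5,4],[0,0,0],1],[[0,0,2],[0,0,0],1],[[0,0,1],[0,0,0],1],[[0,0,0],[0,0,0],1]]'; python3 to.py .659 -.181 .0145
```

```text
clock: 25.78
position: [0.659, -0.1813, 0.0144]
ee_rot: [-0.0, 0.187, 0.982, 0.0]
contact_force: [-1.7, 0.8, 2.5]
width: 0.0567
gripper_force: 65.1
25.775 [ 0.659  -0.1813  0.0144] w 0.0567 F 65.1 q6 -1.57
shift [ 0.1  0.3 -0.1] yaw 158.48
```

```bash
python3 -m handwheel '[[[0,0,0],[0,0,0],0.1],[[0,0,0],[0,0,0],-0.6],[[0,0,0],[0,0,0],-0.6],[[0,0,-5],[0,0,0],-0.6],[[0,0,-20],[0,0,0],-0.7],[[0,0,-50],[0,0,0],-1],[[0,0,-50],[0,0,0],-1],[[0,0,-50],[0,0,0],-1],[[0,0,-40],[0,0,0],-1],[[0,0,-40],[0,0,0],-1],[[0,0,0],[0,0,0],-1]]'; python3 to.py .672 .155 .3 151
```

```text
clock: 27.15
position: [0.661, -0.1821, 0.2738]
ee_rot: [0.004, 0.187, 0.982, -0.001]
contact_force: [0.3, -0.3, -0.2]
width: 0.0852
gripper_force: 0.0
27.15 [ 0.661  -0.1821  0.2738] w 0.0852 F 0.0 q6 -1.57
shift [113.1 317.6 -27.2] yaw 158.48
turn [0.01 0.09 1.25]
```

```bash
python3 -m handwheel '[[[16,45.4,-4],[0,0,0],-1],[[16,45.4,-4],[0,0,0],-1],[[16,45.4,-4],[0,0,0],-1],[[16,45.4,-4],[0,0,0],-1],[[16,45.4,-4],[0,0,0],-1],[[16,45.4,-4],[0,0,0],-1],[[16,45.4,-4],[0,0,0],-1],[[0,0,0],[0,0,0.6],-1],[[0,0,0],[0,0,0.65],-1],[[0,0,0],[0,0,0],-1],[[0,0,0],[0,0,0],-1]]'
python3 to.py .672 .155 .027 151
python3 - <<'E'
from h import *
s=readout.get_state(); im=vision.get_image('wrist'); cv2.imwrite('pics/w8.png',im); np.save('w8.npy',{k:s[k] for k in('position','ee_rot')},allow_pickle=True)
t=vision.get_image('top'); cv2.imwrite('pics/t8.png',t)
u=proj(cam('wrist',s),[.672,.155,.06])[0]; x,y=(u-[70,85]).astype(int); print(x,y)
g=cv2.resize(im[y:y+160,x:x+140],None,fx=3.5,fy=3.5,interpolation=cv2.INTER_CUBIC); g=np.clip(255*(g/255.)**.6,0,255).astype(np.uint8)
o=np.zeros((g.shape[0],790,3),np.uint8); o[:,:490]=g; o[:300,490:]=cv2.resize(t[115:215,380:480],(300,300),interpolation=2); cv2.imwrite('pics/c8.png',o)
E
```

```text
clock: 28.52
position: [0.6713, 0.1551, 0.2962]
ee_rot: [-0.001, 0.25, 0.968, -0.0]
contact_force: [0.5, 0.7, -0.3]
width: 0.0854
gripper_force: 0.0
28.525 [0.6713 0.1551 0.2962] w 0.0854 F 0.0 q6 -0.94
shift [ -0.9   0.4 269.2] yaw 151.02
turn [-0.01 -0.01  0.  ]
250 123
```

View pics/c8.png

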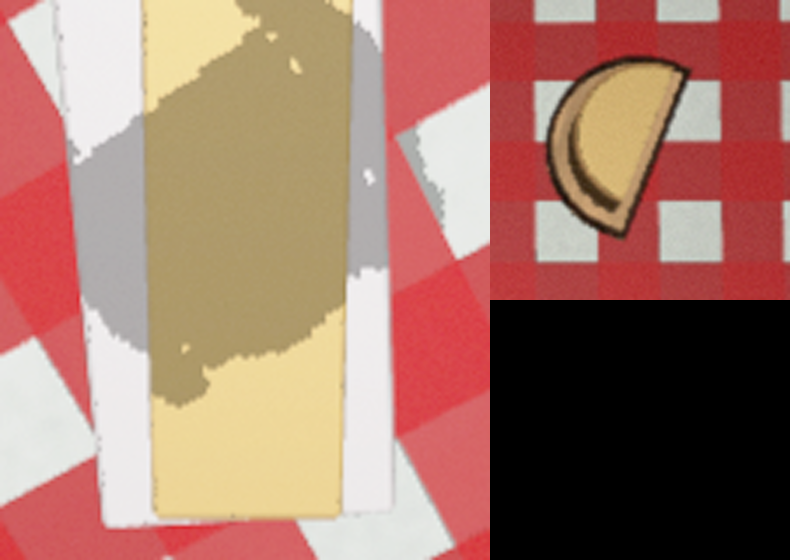

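The half wheel sits within its tray. The block's bottom corners are at crop (154,517) and (341,515), with its sides running up to (143,0) and (353,0).

```bash
python3 - <<'E'
from h import *
s=np.load('w8.npy',allow_pickle=True).item(); w=cam('wrist',s)
C=lambda p:np.array(p)/3.5+[250,123]
L=ray(w,C([(143,0),(154,517)]),.06)[:,:2]; Rr=ray(w,C([(353,0),(341,515)]),.06)[:,:2]
for E in(L,Rr): d=E[0]-E[1]; print(np.degrees(np.arctan2(d[1],d[0])))
print('width',np.hypot(*(L[1]-Rr[1])),np.hypot(*(L[0]-Rr[0])))
th=np.radians(151); a=np.array([np.cos(th),np.sin(th)]); print('centre',(L[1]+Rr[1])/2+.085*a,'mid all',(L+Rr).mean(0)/2)
im=cv2.imread('pics/w8.png'); H,S,V=cv2.split(cv2.cvtColor(im,cv2.COLOR_BGR2HSV)); m=((H>14)&(H<30)&(S>60)&(V>90)).astype(np.uint8)
k=max(comps(m[:,250:380],800),key=cv2.contourArea).reshape(-1,2)+[250,0]; P=ray(w,k,.06); print(desc(P),k.min(0),k.max(0))
E
```

```text
150.97346611141427
150.94752897732437
width 0.06269169251384299 0.06276120836403049
centre [0.66195868 0.16081888] mid all [0.66461434 0.1594114 ]
{'cen': array([661.8, 160.1]), 'box': array([662.4, 159.8]), 'size': array([ 63.6, 169.6]), 'ang': 151.0} [290 118] [350 271]
```

```bash
python3 -m handwheel '[[[10.5,-0.2,40],[0,0,0],-1],[[0,0,50],[0,0,0],-1],[[0,0,50],[0,0,0],-1],[[0,0,50],[0,0,0],-1],[[0,0,40],[0,0,0],-1],[[0,0,20],[0,0,0],-1],[[0,0,12],[0,0,0],-1],[[0,0,0],[0,0,0],-1],[[0,0,0],[0,0,0],-1]]'; python3 to.py .662 .160 .028 151
```

```text
clock: 29.75
position: [0.6633, 0.1603, 0.0362]
ee_rot: [0.001, 0.251, 0.968, 0.0]
contact_force: [0.1, -0.2, 0.3]
width: 0.0852
gripper_force: 0.0
29.75 [0.6633 0.1603 0.0362] w 0.0852 F 0.0 q6 -0.93
shift [ 0.9 -0.9  8.2] yaw 150.98
turn [ 0.01  0.02 -0.  ]
```

```bash
python3 -m handwheel '[[[0.5,-0.4,6],[0,0,0],-1],[[0,0,2],[0,0,0],-1],[[0,0,0],[0,0,0],-0.5],[[0,0,0],[0,0,0],1],[[0,0,0],[0,0,0],1],[[0,0,0],[0,0,0],1],[[0,0,0],[0,0,0],1],[[0,0,0],[0,0,0],1]]' 100
python3 -m handwheel '[[[0,0,-6],[0,0,0],1],[[0,0,-12],[0,0,0],1],[[0,0,-25],[0,0,0],1],[[0,0,-40],[0,0,0],1],[[0,0,-40],[0,0,0],1],[[0,0,-25],[0,0,0],1],[[0,0,-20],[0,0,0],1],[[0,0,0],[0,0,0],1]]'
python3 to.py .423 .320 .2 162.1
```

```text
clock: 30.75
position: [0.6622, 0.1604, 0.0276]
ee_rot: [0.001, 0.251, 0.968, 0.0]
contact_force: [-0.6, 1.4, 5.3]
width: 0.0624
gripper_force: 112.9
clock: 31.75
position: [0.6624, 0.1602, 0.1967]
ee_rot: [0.002, 0.251, 0.968, 0.001]
contact_force: [-0.3, 0.3, -4.5]
width: 0.0622
gripper_force: 112.0
31.75 [0.6624 0.1602 0.1967] w 0.0622 F 112.0 q6 -0.93
shift [286.8  23.6  -4.1] yaw 150.98
turn [ 0.02  0.03 -1.85]
```

```bash
python3 -m handwheel '[[[20,1.6,0],[0,0,0],1],[[30,2.5,0],[0,0,0],1],[[35,3,0],[0,0,0],1],[[35,3,0],[0,0,0],1],[[35,3,0],[0,0,0],1],[[35,3,0],[0,0,0],1],[[35,3,0],[0,0,0],1],[[30,2.5,0],[0,0,0],1],[[20,1.5,0],[0,0,0],1],[[11.8,0.5,0],[0,0,0],1],[[0,0,0],[0,0,-0.6],1],[[0,0,0],[0,0,-0.7],1],[[0,0,0],[0,0,-0.55],1],[[0,0,0],[0,0,0],1],[[0,0,0],[0,0,0],1]]'
python3 to.py .423 .320 .0155 162.1
python3 - <<'E'
from h import *
s=readout.get_state(); im=vision.get_image('wrist'); cv2.imwrite('pics/w9.png',im); np.save('w9.npy',{k:s[k] for k in('position','ee_rot')},allow_pickle=True)
E
```

```text
clock: 33.62
position: [0.4225, 0.3197, 0.1947]
ee_rot: [-0.0, 0.156, 0.988, -0.0]
contact_force: [0.5, -0.5, -5.4]
width: 0.0621
gripper_force: 111.8
33.625 [0.4225 0.3197 0.1947] w 0.0621 F 111.8 q6 -0.74
shift [ -0.4   0.5 179.2] yaw 162.01
turn [-0.    0.   -0.02]
```

View pics/w9.png

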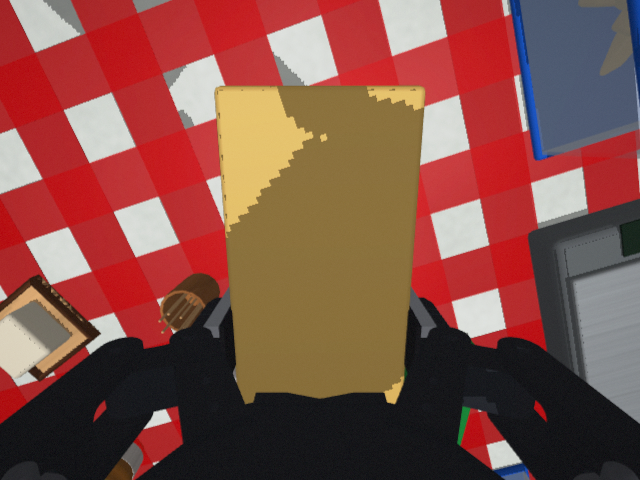

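```bash
python3 - <<'E'
from h import *
s=np.load('w9.npy',allow_pickle=True).item(); w=cam('wrist',s); th=np.radians(162)
a=np.array([np.cos(th),np.sin(th)]); P=ray(w,[(216,88),(424,88),(236,385),(404,385)],.227)[:,:2]; d=P[0]-P[1]
print(np.hypot(*d),np.degrees(np.arctan2(d[1],d[0]))%180-90,'block centre',P[:2].mean(0)-.085*a)
for i,j in((0,2),(1,3)): e=P[i]-P[j]; print(np.degrees(np.arctan2(e[1],e[0])))
E
```

```text
0.061666547222161236 -18.05388527407908 block centre [0.42352217 0.31933892]
161.51477071525034
162.43598003672417
```

Block centre (423.5,319.3) matches the tray centre (423,320). I lower it.

```bash
python3 -m handwheel '[[[0.3,0.3,30],[0,0,0],1],[[0,0,40],[0,0,0],1],[[0,0,40],[0,0,0],1],[[0,0,30],[0,0,0],1],[[0,0,15],[0,0,0],1],[[0,0,8],[0,0,0],1],[[0,0,5],[0,0,0],1],[[0,0,3],[0,0,0],1],[[0,0,0],[0,0,0],1],[[0,0,0],[0,0,0],1]]'; python3 to.py .423 .320 .0156 162.1
```

```text
clock: 34.92
position: [0.4225, 0.3205, 0.0244]
ee_rot: [0.0, 0.156, 0.988, 0.0]
contact_force: [-0.3, -0.0, -5.3]
width: 0.0624
gripper_force: 111.6
34.925 [0.4225 0.3205 0.0244] w 0.0624 F 111.6 q6 -0.74
shift [-0.7 -0.3  8.8] yaw 162.08
turn [ 0.01  0.01 -0.  ]
```

```bash
python3 -m handwheel '[[[0,0,5],[0,0,0],1],[[0,0,2],[0,0,0],1],[[0,0,1.2],[0,0,0],1],[[0,0,0],[0,0,0],1]]'; python3 to.py .423 .320 .0156 162.1
```

```text
clock: 35.42
position: [0.4222, 0.3204, 0.0157]
ee_rot: [0.0, 0.156, 0.988, 0.0]
contact_force: [-0.7, 0.7, -4.5]
width: 0.0625
gripper_force: 111.8
35.425 [0.4222 0.3204 0.0157] w 0.0625 F 111.8 q6 -0.74
shift [-0.9 -0.1  0.1] yaw 162.08
turn [ 0.  0. -0.]
```

Within about 1 mm of the floor but still hanging. I lower a touch more, then release.

```bash
python3 -m handwheel '[[[0,0,0.8],[0,0,0],1],[[0,0,0],[0,0,0],1]]'; python3 -m handwheel '[[[0,0,0],[0,0,0],0.1],[[0,0,0],[0,0,0],-0.7],[[0,0,0],[0,0,0],-0.75],[[0,0,0],[0,0,0],-0.75],[[0,0,-5],[0,0,0],-0.75],[[0,0,-15],[0,0,0],-0.75],[[0,0,-40],[0,0,0],-1],[[0,0,-50],[0,0,0],-1],[[0,0,-50],[0,0,0],-1],[[0,0,-50],[0,0,0],-1],[[-40,0,-30],[0,0,0],-1],[[-60,0,0],[0,0,0],-1],[[-60,0,0],[0,0,0],-1],[[-60,0,0],[0,0,0],-1],[[0,0,0],[0,0,0],-1]]'
python3 - <<'E'
from h import *
t=vision.get_image('top'); cv2.imwrite('pics/t10.png',t); s=vision.get_image('scene'); cv2.imwrite('pics/s10.png',s)
cv2.imwrite('pics/c10.png',cv2.vconcat([cv2.resize(t[120:310,170:510],(510,285)),cv2.resize(s[220:410,130:500],(510,262))]))
E
```

```text
clock: 35.67
position: [0.4222, 0.3204, 0.0156]
ee_rot: [0.0, 0.156, 0.988, 0.0]
contact_force: [-2.5, -1.9, 4.0]
width: 0.0625
gripper_force: 112.9
clock: 37.55
position: [0.6352, 0.2503, 0.2543]
ee_rot: [0.001, 0.158, 0.987, -0.0]
contact_force: [-0.8, 0.7, -0.4]
width: 0.0853
gripper_force: 0.0
```

View pics/c10.png

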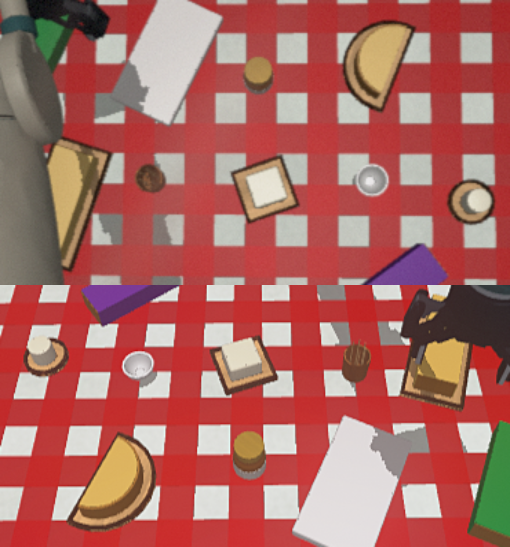

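The final views show all four cheeses inside their own trays, the jar still standing where it was, and the arm clear.

```bash
python3 -c "
from rig import manip; print(manip.sign_off())"
```

```text
the job is handed in; nothing more can be done
None
```

All four cheeses were moved from the top down into the trays of their own shape and lie flat by the camera views, the jar is untouched, and the job was handed in at about 38 s of the 115 s allowed.

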